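# Square the board pad and lock the jaw in its L-shaped slot

### The arm

A 6-joint arm with a two-finger parallel gripper is mounted at the origin on a cart in front of the work surface, level with it; the furniture and walls round the work are solid. World frame = base frame: x ahead of the robot, y to its left, z up, the work surface at z = 0. Lengths are in m, angles in rad, forces in N, time in s.
With the tool pointing down it reaches from about 0.275 to 0.875 m from the base axis. Payload 12.5 kg.
Tool frame: the origin (TCP) lies at the very end of the fingers, on their centre line; the grasp point (between the pads) lies 19 mm behind it (arm.pinch_z is the distance from the TCP to the grasp point, in m); z points along the fingers, y is the line along which they close (so a half turn about z gives the same grasp; the last joint's range is limited). The gripper opens to 85 mm and grips with 20 to 120 N. Pads are 22 mm wide; open, the fingers measure 114 mm over their backs; the gripper's body (76 mm by 85 mm) begins 54 mm behind the grasp point. The pads swing forward as they close: fully open they stand 13 mm farther back than shut.
Start: joints at [1.159, 0.351, 1.652, -0, 1.139, -0.085], TCP at [0.177, 0.521, 0.231] pointing down, gripper open.
Joint ranges: [-2.75, 2.75], [-0.79, 2.1], [0.01, 2.65], [-1.57, 4.71], [0.07, 3.14], [-2.87, 2.87]. Speed limits (rad/s): [2.22, 2.22, 2.79, 3.14, 3.14, 3.14].

### API

Orientations are given as a unit quaternion [x, y, z, w].
In Python, from plant import arm gives the robot as it stands.
- The arm moves only by the shell command python3 -m pendant 'ROWS' [FORCE]. ROWS is JSON, a list of rows, each a list of 5 numbers: the shift along the world's x, y, z in mm, then the turn about the world's z in degrees, then the finger opening in mm, from 0 to 85.4. A call has 1 to 12 rows; each row shifts and turns the commanded pose from where the row before left it; what a row does not reach is not made up. A row lasts 1/8 s, in which the tool goes at most 62.5 mm and 10.7 degrees, less where a joint would pass 70% of its speed; a pose out of reach is approached as far as the arm can. A call is refused whole if a number of a shift passes 62.5 or a number of a turn 10.7, either way. A call with a gripper value outside its range is refused whole. The fingers move at their own pace and stop on an object; FORCE is the grip in N (left out, the last holds). Time passes only in rows, so rows that do not move let the fingers close. It gives the time, the measured TCP pose, the force, the opening and the grip force at its end, in the units of the state.
- arm.get_obs(): the state, without advancing time (a new reading comes with each control period).
- arm.camera(name): name is "scene" or "top"; returns (picture, depth): 420x560x3 uint8, blue, green, red; 420x560 float32, m along the optical axis (not along the pixel's ray), 0 where there is no reading.
- arm.camera_info(name): a dict with "camera_matrix" (3x3 intrinsics, pixels), "R" (3x3) and "t" (3): a world point X has camera coordinates R X + t. Camera axes: x right, y down, z forward; pixel columns grow to the right and rows downward; lengths in m; the calibration is good to about 2 mm. A picture is of the moment at which its call begins. camera_info takes no time and is no camera call.
- arm.finish_job(): hands the job in; it is judged then, once.
Trained networks look in the newest picture that a camera, given by its name, has taken for a name from the list of things; names that differ only in an ending like _2 or _b are one class to them, and where a whole thing is asked for, a point or a joint stands for the part that bears it (a point fixed in the world has none). Each returns a list of dicts, best first, with "score" (0 to 1); they miss things now and then, are a little off and sometimes report something else, mostly with a low value. They report only what shows in the picture. A call takes as long as a camera call.
- arm.masks_of(camera, query): "region" (420x560 bool, what is visible of it) and "extent" ([left, top, right, bottom] in pixels, round what is visible of it).
The state is a dict: "time_s": time; "joint_pos": joint angles; "joint_vel": joint speeds; "joint_torque": joint torques, N m; "position": TCP position; "orientation": TCP orientation; "wrist_force": force on the tool from outside, world axes, zero at the start; "torque": the same for the moment, N m; "finger_gap": opening from 0.0 (shut) to 1.0 (fully open); "grasp_force": force on a finger pad.
Only numpy, scipy, OpenCV 4.12 (cv2) and the standard library are available. Lean on these libraries where they do the work, as an engineer would, in place of code of your own. Each camera call takes 0.05 s, during which the arm holds its last target. There are 200 camera calls.

### The job

Square up the pad of board in the fixture: with the fingertips push the red knob along its slot until the blue jaw has driven the pad home against the steel fence, then push the knob round the corner and all the way to the end of the short leg, by the green mark, so that the jaw is locked. Push gently and do not pinch or lift the knob; let the jaw move the pad instead of touching it yourself, leave everything else where it stands, and come away clear.

Things in the scene. Friction and masses are not known exactly. Their poses are not given: they have to be found in the camera images.
- fixture: Squaring fixture fixed to the table: wooden base, aluminium deck 258 x 156 mm, deck top 20 mm above the table. Origin on the table; the deck spans x=-140 to +118, y=-78 to +78 mm. Own +x: jaw and pad travel, towards the fence; own +y: direction of the slot's lock leg; z up. Dark guide rails 12 mm wide, tops 34 mm above the table, stand at y=-71 and +71 mm, x=-118 to +35.
- slot_start (a point): Closed start of the L-shaped slot's first leg (where the pin's centre stands), on the deck top, 20 mm above the table; fixture x=-100, y=-20 mm. The slot is 18 mm wide: the 15 mm pin has 1.5 mm play all round. The first leg runs along the fixture's +x.
- slot_corner (a point): Corner of the L-shaped slot (pin's centre), on the deck top, 70 mm from slot_start; fixture x=-30, y=-20 mm. The lock leg runs from here along the fixture's +y, at right angles to the left as seen when going from slot_start.
- slot_end (a point): Closed end of the lock leg (pin's centre), on the deck top, 40 mm from slot_corner; fixture x=-30, y=+20 mm. A small green painted bar lies on the deck just beyond it.
- fence_face (a point): Middle of the face of the steel fence that the pad is pushed against (faces the fixture's -x); the fence is 140 mm long, 13.5 mm thick, its top 44 mm above the table. Its own axes are the fixture's.
- knob: Loose follower in the slot: red round upright knob, 34 mm diameter, 36 to 70 mm above the table, on a 15 mm steel pin; a flange under the deck holds it captive and upright (2 degrees of play). Slides easily, stays where left; starts in the first leg 0 to 10 mm from slot_start. Origin on its axis 6 mm above the table; yaw means nothing. Pushing it with jaw and pad takes about 3 to 6 N.
- knob_top (a point): Centre of the red knob's flat top, 70 mm above the table, on the pin's axis.
- jaw (a joint): Slide of the blue jaw, m; 0 fully back, growing towards the fence; starts at 0 to 0.012. A bar 30 mm thick, 126 mm long across the fixture, top 32 mm above the table (below the knob's underside). The pin pushes its rear face; friction only, no spring. It stands at about 0.058 to 0.061 when the knob is at the corner or in the lock leg.
- jaw_rear (a point): Middle of the jaw's rear face (the one the pin pushes), 27 mm above the table.
- pad: Pad of light grey-brown board blanks, a block 90 (own x) x 110 (own y) x 20 mm, 0.2 kg, lying loose on the deck between jaw and fence, 8 to 22 mm short of the fence and a little askew. Origin at the centre of its underside, 20 mm above the table; top at 40 mm. When home its front face stands within about 3 mm of the fence.
- glue_bottle: Bystander: white glue bottle with orange spout, 53 mm diameter, 165 mm high; origin at its underside.
- spring_clamp: Bystander: orange plastic spring clamp lying flat, 58 x 111 x 21 mm; origin at the centre of its underside.
- punch_die: Bystander: stepped round steel punch die, 31 mm diameter, 40 mm high; origin at its underside.
- marker_pen: Bystander: blue and white marker pen lying, 17 x 135 x 16 mm; origin at its underside.
- brayer: Bystander: hand roller with black rubber roll and wooden handle, 176 x 87 x 36 mm; origin at its underside.
- ball_pen: Bystander: white ball pen lying, 11 x 145 x 9 mm; origin at its underside.

How it is judged:
By the outcome, as a careful person would: the job done as asked, in the order asked, and still so for the second after the job is handed in, with the robot touching nothing.
It also fails if it takes over 51 s, if anything falls off the work surface, if the arm or the gripper's body presses on something with over 40 N, if the wrist force passes 120 N, or if a joint passes its speed limit or range.

## Working session

There is one attempt and no reset: what is moved stays moved. The work goes in short steps, Python scripts to look and compute and a shell command to move; the robot and the scene stay as the last step left them, time stands still between calls to the robot, and variables do not carry over. Pictures are saved under pics/ and viewed, at most 10 in all, crops included, and the job is handed in when it is done.

```bash
mkdir -p pics
cat > h.py <<'E'
import numpy as np, cv2
from plant import arm
def pts(cam, depth, mask):
    i=arm.camera_info(cam); K=np.array(i["camera_matrix"]);R=np.array(i["R"]);t=np.array(i["t"])
    v,u=np.nonzero(mask&(depth>0)); z=depth[v,u]
    c=np.stack([(u-K[0,2])/K[0,0]*z,(v-K[1,2])/K[1,1]*z,z],1)
    return (c-t)@R
def proj(cam,X):
    i=arm.camera_info(cam); c=np.array(i["R"])@np.array(X)+np.array(i["t"]); p=np.array(i["camera_matrix"])@c
    return p[:2]/p[2]
E
python3 - <<'E'
from h import *
for c in ("scene","top"):
    im,d=arm.camera(c); cv2.imwrite(f"pics/{c}0.png",im)
    np.save(f"{c}_d.npy",d)
    for q in ("knob","jaw","pad","fixture","glue_bottle"):
        for m in arm.masks_of(c,q)[:2]:
            P=pts(c,d,m["region"]); 
            if len(P)==0: print(c,q,"empty");continue
            zt=np.percentile(P[:,2],95); T=P[P[:,2]>zt-.004]
            print(c,q,round(m["score"],2),m["extent"],len(P),"ztop",zt.round(4),"topmid",((T[:,:2].max(0)+T[:,:2].min(0))/2).round(4),"mean",T.mean(0).round(4), "rect",[np.round(x,4) for x in cv2.minAreaRect((T[:,:2]*1000).astype(np.float32))])
print(arm.get_obs())
E
```

```text
scene knob 0.54 [254.8, 225.1, 263.4, 245.6] 146 ztop 0.0713 topmid [0.5223 0.146 ] mean [0.5224 0.147  0.0699] rect [array([521.9663, 146.0171]), array([29.9956, 31.7015]), np.float64(17.3877)]
scene jaw 0.78 [239.0, 238.7, 273.7, 254.5] 267 ztop 0.0343 topmid [0.51   0.1813] mean [0.5091 0.1819 0.0324] rect [array([510.157 , 180.1011]), array([ 34.4688, 121.0752]), np.float64(80.8467)]
scene pad 0.8 [205.5, 245.2, 257.2, 275.5] 850 ztop 0.0419 topmid [0.5252 0.2923] mean [0.5232 0.2837 0.0401] rect [array([519.1462, 290.5533]), array([106.985 , 129.4771]), np.float64(77.3764)]
scene fixture 0.67 [194.8, 232.8, 280.0, 291.7] 2078 ztop 0.0432 topmid [0.4052 0.3752] mean [0.5141 0.3651 0.0576] rect [array([436.0099, 426.1595]), array([171.0057, 542.1258]), np.float64(37.4874)]
scene glue_bottle 0.64 [151.1, 256.8, 176.9, 318.2] 1168 ztop 0.1407 topmid [0.5571 0.5259] mean [0.5545 0.5279 0.1471] rect [array([554.2453, 527.1489]), array([22.9658, 19.9914]), np.float64(43.2473)]
top knob 0.64 [113.5, 250.8, 150.0, 261.1] 199 ztop 0.0201 topmid [0.3742 0.529 ] mean [0.3732 0.5263 0.0185] 
[... 902 characters left out ...]
[ 1.15940990e+00,  3.50688026e-01,  1.65181135e+00, -3.06810097e-07,
        1.13913796e+00, -8.45767625e-02]), 'joint_vel': array([-1.10315581e-03, -1.05849721e-03,  1.46170874e-03, -5.08232022e-04,
       -6.96342637e-05,  1.95959560e-03]), 'joint_torque': array([ 8.34074344e-04, -5.05864871e+01, -2.91568047e+01,  4.79349808e-06,
        8.80419284e-04,  2.58803999e-05]), 'position': array([0.17651473, 0.52087454, 0.2312918 ]), 'orientation': array([ 1.62678554e-01,  9.86679121e-01, -2.16902180e-05, -5.34808281e-06]), 'wrist_force': array([-0.54689332, -0.66258227,  0.68822407]), 'torque': array([-0.00777208,  0.02147798, -0.04342679]), 'grasp_force': 0.0, 'finger_gap': 1.0010570328445025}
```

Run:
```python
import cv2
for c,(a,b,e,f) in (("scene",(120,200,320,350)),("top",(100,150,300,300))):
    im=cv2.imread(f"pics/{c}0.png"); cv2.imwrite(f"pics/{c}0c.png",cv2.resize(im[b:f,a:e],None,fx=4,fy=4,interpolation=cv2.INTER_CUBIC))
```

```text
(no output)
```

View pics/top0c.png

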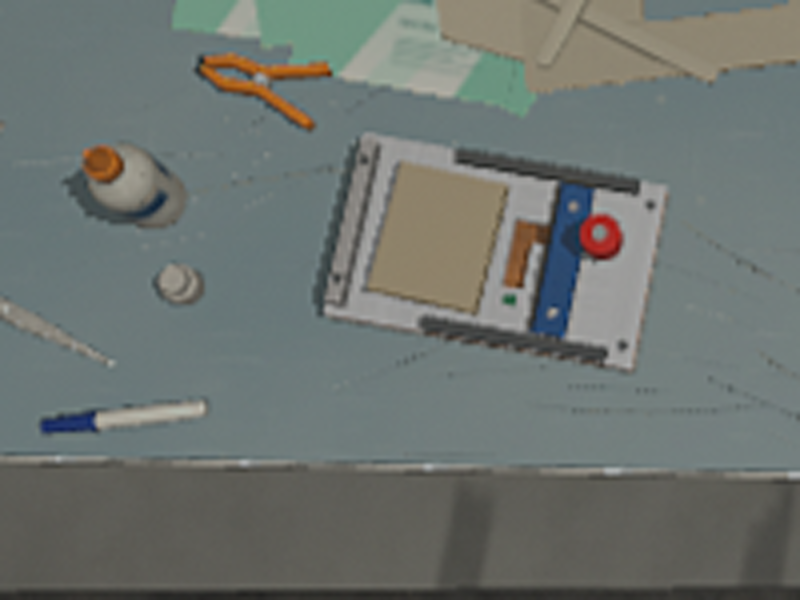

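View pics/scene0c.png

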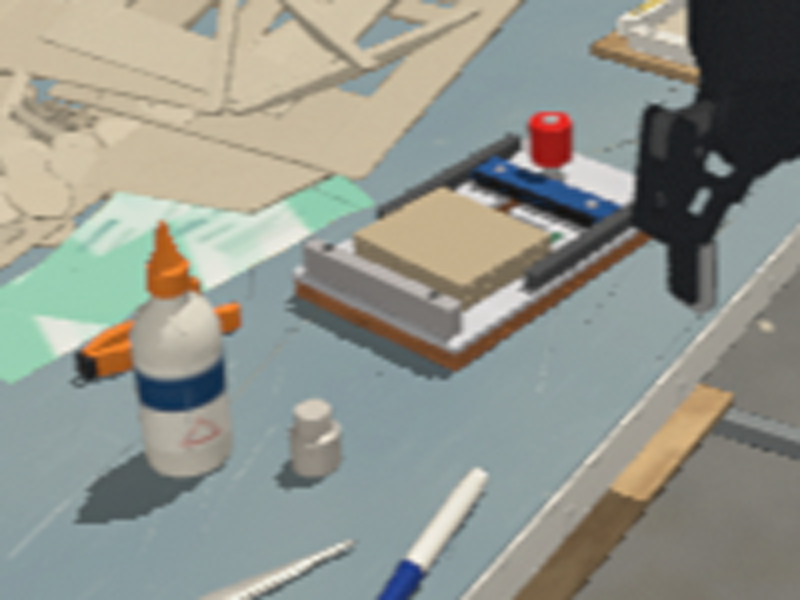

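View pics/scene0.png

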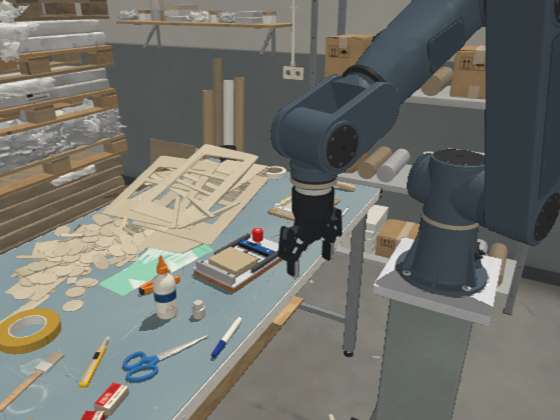

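The top view (crop x4, offset 100,150) shows the fence at left (~345,225) and the jaw bar at (565,260). The red knob is at (600,237), the green mark at (510,300), and the slot's lock leg runs down the picture. In the scene view nothing stands near the knob, and the gripper hangs to its right. So fixture +x is about world +y and fixture +y is about world −x. Next I fit the fixture pose.

```bash
cat > fit.py <<'E'
from h import *
from scipy.optimize import least_squares
def ray(cam,uv,z):
    i=arm.camera_info(cam); K=np.array(i["camera_matrix"]);R=np.array(i["R"]);t=np.array(i["t"])
    d=R.T@np.linalg.solve(K,[*uv,1]); c=-R.T@t
    return c+d*(z-c[2])/d[2]
def red(im):
    h=cv2.cvtColor(im,cv2.COLOR_BGR2HSV); return (((h[...,0]<5)|(h[...,0]>174))&(h[...,1]>170)&(h[...,2]>60))
E
python3 - <<'E'
from fit import *
# crop corners / deck top z=.02, order: fence-far, start-far(right top), start-near, fence-near
px=np.array([(365,135),(668,185),(632,370),(322,318)])/4+[100,150]
W=np.array([ray("top",p,.02)[:2] for p in px]); print(W.round(4))
L=np.array([(118,-78),(-140,-78),(-140,78),(118,78)])/1000
def f(p): c,s=np.cos(p[2]),np.sin(p[2]); return (L@np.array([[c,s],[-s,c]])+p[:2]-W).ravel()
r=least_squares(f,[.5,.2,1.4]); p=r.x; print(p.round(4),np.degrees(p[2]),r.fun.reshape(-1,2).round(4))
T=lambda x,y: (np.array([np.cos(p[2])*x-np.sin(p[2])*y,np.sin(p[2])*x+np.cos(p[2])*y])+p[:2]).round(4)
print("start",T(-.1,-.02),"corner",T(-.03,-.02),"end",T(-.03,.02))
for c in("top","scene"):
    im=cv2.imread(f"pics/{c}0.png"); d=np.load(f"{c}_d.npy"); m=red(im); n,l,s,cc=cv2.connectedComponentsWithStats(m.astype(np.uint8))
    for k in range(1,n):
        if s[k,4]<20: continue
        P=pts(c,d,l==k); 
        if not len(P): continue
        t=P[P[:,2]>.066]; print(c,s[k],P.mean(0).round(4),len(t), t.mean(0).round(4) if len(t) else 0, ray(c,cc[k],.067).round(4))
print("green",ray("top",(100+510/4,150+300/4),.02).round(4))
for c in("top","scene"):print(c,[proj(c,[*T(*q),.02]).round(1) for q in ((.118,.078),(-.14,-.078),(-.03,.03))])
E
```

```text
[[0.61   0.3438]
 [0.5724 0.0892]
 [0.4172 0.114 ]
 [0.4547 0.3695]]
[0.5152 0.24   1.4207] 81.40073845128063 [[ 0.      0.0012]
 [-0.001   0.0007]
 [-0.     -0.0007]
 [ 0.0011 -0.0012]]
start [0.52   0.1381] corner [0.5305 0.2074] end [0.491  0.2133]
top [19 28  7 28 40] [1.1144 0.9956 0.004 ] 0 0 [1.0769 0.9538 0.067 ]
top [28 52 17  3 28] [1.0857 0.9348 0.0036] 0 0 [1.0493 0.8953 0.067 ]
top [245 204  10  11  65] [0.5188 0.1406 0.0674] 49 [0.5209 0.1416 0.0699] [0.5189 0.1407 0.067 ]
top [403 212   8   6  30] [ 0.4951 -0.3399  0.1512] 30 [ 0.4951 -0.3399  0.1512] [ 0.5114 -0.3623  0.067 ]
top [ 55 219   8   6  34] [0.4743 0.7722 0.0183] 0 0 [0.4664 0.747  0.067 ]
top [ 26 221  18  10  50] [0.4625 0.8479 0.0177] 0 0 [0.4549 0.8198 0.067 ]
scene [253 228  10  14 101] [0.5178 0.1541 0.058 ] 33 [0.5209 0.1505 0.0688] [0.5089 0.1687 0.067 ]
scene [ 95 383  25  23 122] [0.4745 0.7843 0.0193] 0 0 [0.4328 0.8136 0.067 ]
scene [ 82 411  14   9  82] [0.4655 0.8413 0.0194] 0 0 [0.4245 0.8664 0.067 ]
green [0.4729 0.2161 0.02  ]
top [array([180.9, 229.2]), array([266.8, 196.5]), array([228. , 222.5])]
scene [array([235.8, 286.3]), array([253.2, 233.5]), array([257.4, 257.7])]
```

The fixture fit is good to about 1 mm: yaw 81.4°, ex = (0.150, 0.989), ey = (−0.989, 0.150). The knob is at about (0.5207, 0.142), 4–5 mm from slot_start. I'll go high to behind the knob at about (0.5145, 0.1015), with the fingers shut and the closing axis along ex.

```bash
python3 -m pendant '[[31,-38,0,5,0],[31,-38,0,5.1,0],[31,-38,0,0,0],[31,-38,0,0,0],[31,-38,0,0,0],[31,-38,0,0,0],[31,-38,0,0,0],[31,-38,0,0,0],[31,-38,0,0,0],[31,-38,0,0,0],[28,-40,0,0,0],[0,0,0,0,0]]' 60
```

```text
time_s: 2.1
position: [0.5158, 0.0987, 0.2311]
orientation: [0.077, 0.997, -0.0, 0.0]
wrist_force: [-1.0, 1.1, -0.4]
finger_gap: -0.001
grasp_force: 0.0
```

```bash
python3 -m pendant '[[0,0,-50,0,0],[0,0,-50,0,0],[0,0,-40,0,0],[0,0,-22,0,0],[0,0,-22,0,0],[0,0,0,0,0]]'
python3 - <<'E'
from fit import *
for c in("top","scene"):
    im,d=arm.camera(c); cv2.imwrite(f"pics/{c}1.png",im); np.save(f"{c}_d.npy",d)
    p=proj(c,[.52,.13,.06]).astype(int); a,b=max(p[0]-60,0),max(p[1]-45,0)
    cv2.imwrite(f"pics/{c}1c.png",cv2.resize(im[b:b+90,a:a+120],None,fx=3.3,fy=3.3,interpolation=cv2.INTER_CUBIC)); print(a,b)
A,B=[cv2.imread(f"pics/{c}1c.png") for c in("top","scene")]
cv2.imwrite("pics/both1.png",np.hstack([A,B]))
E
```

```text
time_s: 2.85
position: [0.5133, 0.1015, 0.0463]
orientation: [0.075, 0.997, -0.0, -0.001]
wrist_force: [0.2, -0.9, 0.1]
finger_gap: -0.0
grasp_force: 0.0
193 164
200 185
```

View pics/both1.png

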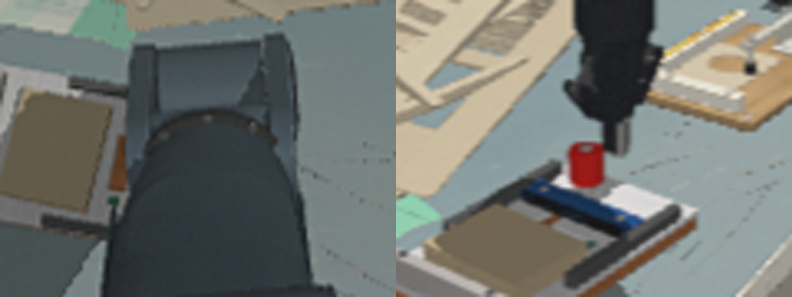

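The fingertips are down behind the knob, free of it and in line (scene half: knob at 587,165, tip at 618,135). Now the first push along ex.

```bash
python3 -m pendant '[[0.75,4.94,0,0,0],[0.75,4.94,0,0,0],[0.75,4.94,0,0,0],[0.75,4.94,0,0,0],[0.75,4.94,0,0,0],[0.75,4.94,0,0,0],[0.75,4.94,0,0,0],[0.75,4.94,0,0,0]]'
python3 - <<'E'
from fit import *
im,d=arm.camera("scene"); m=red(im); m[:,:200]=0; P=pts("scene",d,m); t=P[P[:,2]>.066]; print(P.mean(0).round(4),t.mean(0).round(4),len(t))
E
```

```text
time_s: 3.95
position: [0.5206, 0.1407, 0.0473]
orientation: [0.075, 0.997, -0.0, -0.0]
wrist_force: [-0.6, -3.2, 1.3]
finger_gap: 0.0
grasp_force: 1.2
[ 0.5116 -0.0161  0.084 ] [ 0.5051 -0.1641  0.107 ] 102
```

```bash
cat >> fit.py <<'E'
F=np.array([.5152,.24]); th=np.radians(81.4); EX=np.array([np.cos(th),np.sin(th)]); EY=np.array([-EX[1],EX[0]])
def fx(X): r=np.asarray(X)[:2]-F; return (np.array([r@EX,r@EY])*1000).round(1)
def knob():
    im,d=arm.camera("scene"); m=red(im); m[:,:200]=0;m[:,320:]=0;m[:210]=0;m[300:]=0
    P=pts("scene",d,m); t=P[P[:,2]>.066]; v,u=np.nonzero(m)
    print("red",m.sum(),"px",u.min(),u.max(),v.min(),v.max(),"all",fx(P.mean(0)),"top",fx(t.mean(0)),"z",P[:,2].max().round(3))
    o=arm.get_obs(); print("tcp",fx(o["position"]),"f",o["wrist_force"].round(1)); return im
E
python3 -c "
from fit import *
knob()"
python3 -m pendant '[[0.75,4.94,0,0,0],[0.75,4.94,0,0,0],[0.75,4.94,0,0,0],[0.75,4.94,0,0,0],[0.6,3.96,0,0,0]]'
python3 -c "
from fit import *
knob()"
```

```text
red 108 px 246 256 232 245 all [-56.2 -14.7] top [-59.4 -16. ] z 0.072
tcp [-97.1 -20.1] f [-0.5  0.4 -0.1]
time_s: 4.68
position: [0.5242, 0.1644, 0.0473]
orientation: [0.075, 0.997, -0.0, 0.0]
wrist_force: [-0.0, -2.3, 1.4]
finger_gap: -0.004
grasp_force: 1.5
red 115 px 241 251 234 248 all [-34.  -15.3] top [-38.4 -17.1] z 0.072
tcp [-73.  -20.2] f [-0.5 -0.3 -1. ]
```

```bash
python3 -m pendant '[[0.6,3.96,0,0,0],[0.6,3.96,0,0,0],[0.6,3.96,0,0,0],[0.3,1.98,0,0,0],[0,0,0,0,0]]'
python3 -c "
from fit import *
knob()"
```

```text
time_s: 5.35
position: [0.5262, 0.1782, 0.0472]
orientation: [0.075, 0.997, 0.0, -0.0]
wrist_force: [0.6, -1.0, -0.1]
finger_gap: 0.001
grasp_force: 0.6
red 120 px 238 248 236 249 all [-20.1 -15. ] top [-23.9 -16.7] z 0.074
tcp [-59.5 -20.1] f [ 0.1 -2.2 -0.5]
```

```bash
python3 -m pendant '[[0.15,0.99,0,0,0],[0.15,0.99,0,0,0],[0,0,0,0,0]]'; python3 -m pendant '[[0.15,0.99,0,0,0],[0,0,0,0,0]]'
python3 -c "
from fit import *
im=knob()
cv2.imwrite('pics/c2.png',cv2.resize(im[200:300,180:320],None,fx=5,fy=5,interpolation=cv2.INTER_CUBIC))"
```

```text
time_s: 5.78
position: [0.5265, 0.18, 0.0473]
orientation: [0.075, 0.997, 0.0, 0.0]
wrist_force: [0.3, -1.4, 1.4]
finger_gap: 0.001
grasp_force: 1.2
time_s: 6.02
position: [0.5267, 0.181, 0.0473]
orientation: [0.075, 0.997, 0.0, 0.0]
wrist_force: [-0.8, -1.6, 1.5]
finger_gap: -0.001
grasp_force: 1.2
red 125 px 237 248 236 250 all [-18.1 -14.5] top [-21.2 -16.1] z 0.073
tcp [-56.6 -20.2] f [-1.1 -2.9  1.2]
```

View pics/c2.png

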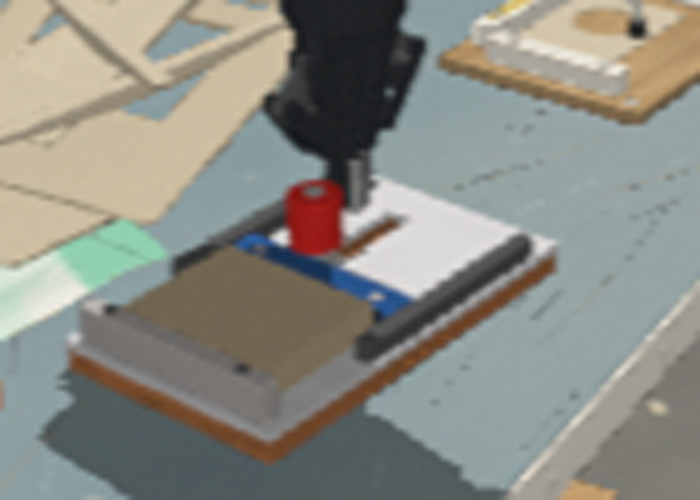

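The pad is now close to the fence and the knob (315,215) is just at the corner. I'll creep on until the stop shows in the force.

```bash
python3 -m pendant '[[0.15,0.99,0,0,0],[0,0,0,0,0]]'; python3 -m pendant '[[0.15,0.99,0,0,0],[0,0,0,0,0]]'
```

```text
time_s: 6.32
position: [0.5268, 0.182, 0.0473]
orientation: [0.075, 0.997, 0.0, 0.0]
wrist_force: [0.2, -2.8, 1.2]
finger_gap: -0.002
grasp_force: 1.2
time_s: 6.58
position: [0.527, 0.183, 0.0473]
orientation: [0.075, 0.997, -0.0, 0.0]
wrist_force: [-0.6, -3.0, 0.3]
finger_gap: 0.005
grasp_force: 1.4
```

```bash
python3 -m pendant '[[0.15,0.99,0,0,0],[0,0,0,0,0]]'; python3 -m pendant '[[0.15,0.99,0,0,0],[0,0,0,0,0]]';python3 -c "
from fit import *
knob()"
```

```text
time_s: 6.82
position: [0.5271, 0.1839, 0.0473]
orientation: [0.075, 0.997, -0.0, -0.0]
wrist_force: [0.2, -4.0, 2.3]
finger_gap: 0.002
grasp_force: 2.3
time_s: 7.08
position: [0.5272, 0.1843, 0.0473]
orientation: [0.075, 0.997, -0.0, -0.0]
wrist_force: [-1.6, -9.3, 4.7]
finger_gap: -0.004
grasp_force: 4.6
red 118 px 237 247 237 250 all [-14.6 -14.7] top [-17.  -16.9] z 0.073
tcp [-53.2 -20.2] f [-1.3 -8.8  4.4]
```

The stop shows (9 N) at TCP x = −53, so the knob is at the corner against the end of leg one. I back off, go round to its −y side, then push along +ey.

```bash
python3 -m pendant '[[-1.1,-7.4,0,0,0],[-1.1,-7.4,0,0,0],[14,-2.1,0,0,0],[14,-2.1,0,0,0],[14,-2.1,0,0,0],[2,12.5,0,0,0],[2,12.5,0,0,0],[1.8,12.5,0,0,0],[0,0,0,0,0]]';python3 -c "
from fit import *
im=knob()
cv2.imwrite('pics/c3.png',cv2.resize(im[200:300,180:320],None,fx=5,fy=5,interpolation=cv2.INTER_CUBIC))"
```

```text
time_s: 8.25
position: [0.5726, 0.2026, 0.0473]
orientation: [0.074, 0.997, 0.0, 0.0]
wrist_force: [0.5, -0.1, 0.5]
finger_gap: -0.002
grasp_force: 0.0
red 119 px 237 247 237 250 all [-16.  -16.2] top [-18.1 -18.9] z 0.072
tcp [-29.  -62.5] f [ 0.7  0.3 -0.4]
```

View pics/c3.png

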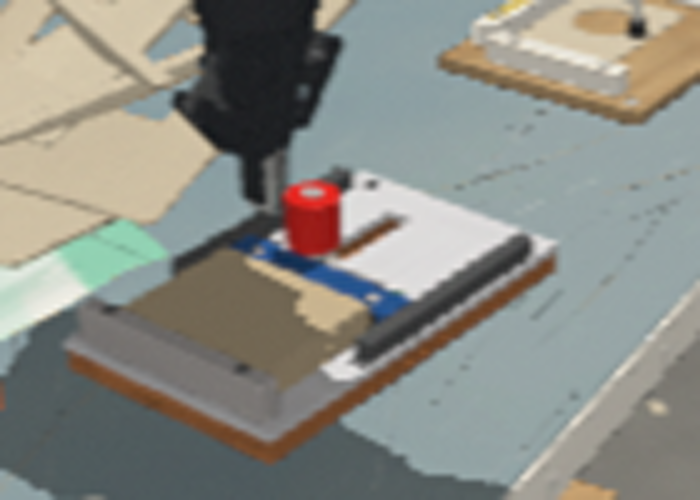

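The finger stands free on the −y side of the knob, at x = −29, and the pad lies against the fence. Now the push along the lock leg.

```bash
python3 -m pendant '[[-4.94,0.75,0,0,0],[-4.94,0.75,0,0,0],[-4.94,0.75,0,0,0],[-4.94,0.75,0,0,0],[-4.94,0.75,0,0,0],[-4.94,0.75,0,0,0]]';python3 -c "
from fit import *
knob()"
```

```text
time_s: 9.05
position: [0.543, 0.2059, 0.0473]
orientation: [0.075, 0.997, 0.0, 0.0]
wrist_force: [1.1, -0.4, -1.0]
finger_gap: 0.002
grasp_force: 0.4
red 127 px 241 252 238 252 all [-16.8   0.6] top [-19.1  -2.6] z 0.073
tcp [-29.6 -31.9] f [-0.1  0.5 -0.8]
```

```bash
python3 -m pendant '[[-4.94,0.75,0,0,0],[-4.94,0.75,0,0,0],[-4.94,0.75,0,0,0],[-3.96,0.6,0,0,0],[-1.98,0.3,0,0,0],[0,0,0,0,0]]';python3 -c "
from fit import *
knob()"; python3 -m pendant '[[-0.99,0.15,0,0,0],[-0.99,0.15,0,0,0],[0,0,0,0,0]]'
```

```text
time_s: 9.85
position: [0.5223, 0.209, 0.0472]
orientation: [0.075, 0.997, -0.0, -0.0]
wrist_force: [-0.2, -0.4, 0.5]
finger_gap: 0.0
grasp_force: 0.0
red 120 px 246 257 241 254 all [-14.1  22.4] top [-16.6  18.9] z 0.073
tcp [-29.6 -11.7] f [-0.6 -0.3  0.7]
time_s: 10.28
position: [0.5204, 0.2092, 0.0472]
orientation: [0.075, 0.997, -0.0, -0.0]
wrist_force: [0.0, 0.1, 0.6]
finger_gap: -0.003
grasp_force: 0.0
```

```bash
python3 -m pendant '[[-0.99,0.15,0,0,0],[-0.99,0.15,0,0,0],[0,0,0,0,0]]'; python3 -c "
from fit import *
knob()"; python3 -m pendant '[[-0.99,0.15,0,0,0],[0,0,0,0,0]]'
```

```text
time_s: 10.65
position: [0.5189, 0.2096, 0.0475]
orientation: [0.075, 0.997, 0.0, 0.0]
wrist_force: [2.9, -0.1, 1.0]
finger_gap: 0.004
grasp_force: 1.4
red 123 px 247 258 241 254 all [-14.4  25.5] top [-17.   22.6] z 0.073
tcp [-29.5  -8.2] f [ 3.7 -0.7  0.3]
time_s: 10.95
position: [0.5184, 0.2098, 0.0478]
orientation: [0.075, 0.997, 0.0, 0.001]
wrist_force: [4.7, -0.6, 3.0]
finger_gap: 0.003
grasp_force: 2.6
```

```bash
python3 -m pendant '[[-0.99,0.15,0,0,0],[-0.5,0.08,0,0,0],[0,0,0,0,0]]'; python3 -c "
from fit import *
knob()"
```

```text
time_s: 11.32
position: [0.5178, 0.2101, 0.0482]
orientation: [0.075, 0.997, 0.001, 0.002]
wrist_force: [6.6, -1.2, 3.6]
finger_gap: -0.0
grasp_force: 3.9
red 120 px 247 258 241 254 all [-14.2  26.6] top [-17.1  24. ] z 0.074
tcp [-29.1  -7. ] f [ 7.9 -2.7  4.5]
```

The force builds (8 N) at TCP y = −7, as expected at the leg's end. I withdraw and check.

```bash
python3 -m pendant '[[5,-0.75,0,0,0],[10,-1.5,0,0,0],[15,-2.2,0,0,0],[0,0,40,0,0],[0,0,50,0,0],[0,0,50,0,0],[0,-50,0,0,0],[0,-60,0,0,0],[0,-60,0,0,0],[0,-60,0,0,0],[0,-40,0,0,0],[0,0,0,0,0]]'
python3 - <<'E'
from fit import *
im=knob(); A=cv2.resize(im[210:300,180:290],None,fx=3.6,fy=3.6,interpolation=cv2.INTER_CUBIC)
t,d=arm.camera("top"); B=cv2.resize(t[175:265,170:280],None,fx=3.6,fy=3.6,interpolation=cv2.INTER_CUBIC)
cv2.imwrite("pics/end.png",np.hstack([A,B]))
m=red(t); m[:,:170]=0;m[:,290:]=0;m[:180]=0;m[260:]=0; P=pts("top",d,m); q=P[P[:,2]>.066]
print("knob top cam",fx(P.mean(0)),fx(q.mean(0)),fx(ray("top",np.argwhere(m)[:,::-1].mean(0),.067)))
for n in("pad","jaw"):
    M=arm.masks_of("top",n)[0]; P=pts("top",d,M["region"]); P=P[abs(P[:,2]-(.043 if n=="pad" else .035))<.006]
    print(n,M["score"],fx(P.mean(0)),cv2.minAreaRect(np.array([fx(p) for p in P],np.float32)))
E
```

```text
time_s: 12.88
position: [0.5464, -0.0673, 0.1872]
orientation: [0.077, 0.997, -0.0, -0.0]
wrist_force: [0.0, 0.7, -0.2]
finger_gap: -0.002
grasp_force: 0.0
red 118 px 248 258 241 254 all [-14.4  25.9] top [-16.9  23.9] z 0.074
tcp [-297.7  -76.5] f [-0.3 -0.5 -0.5]
knob top cam [-29.8  21.9] [-28.5  21. ] [-29.7  21.9]
pad 0.81 [55.5 -2.5] ((55.87127685546875, -2.2211875915527344), (110.38050842285156, 93.64752960205078), 89.37212371826172)
jaw 0.71 [-1.4 -4.2] ((-2.2270030975341797, -3.3135833740234375), (127.02164459228516, 31.786828994750977), 88.9686050415039)
```

View pics/end.png

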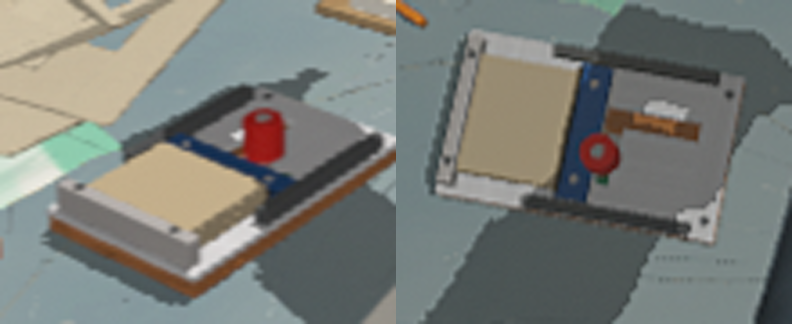

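The knob is by the green mark at fixture (−29, +21.5), the end of the leg. The pad is square against the fence with the jaw behind it, and the arm is clear, so I'm handing in.

```bash
python3 -c "
from plant import arm
print(arm.finish_job())"
```

```text
the job is handed in; nothing more can be done
None
```

The knob is at the end of the lock leg by the green mark, the blue jaw has driven the pad home against the fence, and the arm is clear; I handed the job in at about 13 s of the 51 s allowed.

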